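# Unlock the shaker's vessel clamp

### The arm

A 6-joint arm with a two-finger parallel gripper is mounted at the origin on a cart in front of the work surface, level with it; the furniture and walls round the work are solid. World frame = base frame: x ahead of the robot, y to its left, z up, the work surface at z = 0. Lengths are in mm, angles in rad, forces in N, time in s.
With the tool pointing down it reaches from about 275 to 750 mm from the base axis. Payload 10.2 kg.
Tool frame: the origin (TCP) lies between the finger pads; the fingertips stand ctrl.tip_reach ahead of it and the grasp point (between the pads) lies 11 mm behind it (ctrl.tip_reach is the distance from the TCP to the fingertips, in mm); z points along the fingers, y is the direction in which the jaws open and shut (so a half turn about z gives the same grasp; the last joint's range is limited). The gripper opens to 88 mm and grips with 3 to 60 N. Pads are 18 mm wide; open, the fingers measure 123 mm over their backs; the gripper's body (75 mm by 187 mm) begins 45 mm behind the grasp point.
Start: joints at [1.098, 0.313, 1.498, -0, 1.331, -0.223], TCP at [129.798, 508.708, 246.72] pointing down, gripper open.
Joint ranges: [-2.94, 2.94], [-0.97, 2.17], [0.19, 2.56], [-1.23, 4.37], [0.02, 3.11], [-2.88, 2.88]. Speed limits (rad/s): [2.39, 2.39, 3.01, 3.14, 3.14, 3.14].

### API

Orientations are given as a rotation vector (axis times angle).
In Python, from rig import ctrl, imaging gives the robot as it stands.
- The arm moves only by the tool arm_command, never from a script. Its argument "commands" is a list of rows, each an object of numbers: "grip": the closure, from -1 (fully open) to 1 (shut), so that 0 is half open; "tx", "ty", "tz": the shift along the tool's x, y, z as a fraction of full scale; "roll": the turn about the tool's z as a fraction of full scale. A call has 1 to 8 rows; each row is the pose to reach, as a shift and turn from the pose commanded when the call began, along the tool's axes at that moment; what a row does not reach only later rows make up. Full scale, the value 1, is 50 cm for a shift and 90 degrees for a turn. A row lasts 1/12 s, in which the tool goes at most 41.7 mm and 7.16 degrees, less where a joint would pass 70% of its speed; a pose out of reach is approached as far as the arm can. A call with a number of a shift or a turn outside -1 to 1 is refused whole. A call with a gripper value outside its range is refused whole. The fingers move at their own pace and stop on an object; "newtons" is the grip in N (left out, the last holds). Time passes only in rows, so rows that repeat a pose let the fingers close. It gives the time, the measured TCP pose, the force and the opening at its end, in the units of the state.
- ctrl.get_obs(): the state, without advancing time (a new reading comes with each control period).
- imaging.read_camera(name): name is "side" or "top"; returns a dict with "pixels" (420x560x3 uint8, blue, green, red), "camera_matrix" (3x3 intrinsics, pixels), "distortion" ([k1, k2, p1, p2, k3] as OpenCV has them; the pictures are not rectified), "extrinsics" (4x4, takes a point from camera to world coordinates). Camera axes: x right, y down, z forward; pixel columns grow to the right and rows downward; lengths in mm; the calibration is good to about 2 mm. A picture is of the moment at which its call begins. There is no depth.
- ctrl.hand_in(): hands the job in, once; it reports no verdict.
The state is a dict: "t": time; "q": joint angles; "joint_vel": joint speeds; "tau": joint torques, N m; "position": TCP position; "orientation": TCP orientation; "ft_force": force on the tool from outside, world axes, zero at the start; "ft_torque": the same for the moment, N m; "finger_gap": finger opening in mm.
Only numpy, scipy, OpenCV 4.12 (cv2) and the standard library are available. Lean on these libraries where they do the work, as an engineer would, in place of code of your own. Each camera call takes 0.05 s, during which the arm holds its last target.

### The job

Free the staining jar on the shaker: roll a fingertip lightly round the knurled black lock screw until you have counted two full turns counter-clockwise from above (a quarter turn more or less does not matter), and only then push the thumb plate of the clamp bar away from the screw until it stops. This is fingertip work: do not pinch the screw or press hard on it, and leave the jar and the things on the bench standing where they are.

Things in the scene. Friction and masses are not known exactly. Their poses are not given: they have to be found in the camera images.
- shaker: Bench orbital shaker, off, fixed in place: white housing 236x226 mm, aluminium platform 250x240 mm with its top 82 mm above the bench. Origin: centre of the underside. x points from the control panel (robot side) to the back, y left, z up. At x -75 mm stand two posts: the lock post (y -85 mm, 44x36 mm, top at z 128 mm) and a plain one (y +92 mm); the fixed bar joins them (x -60 mm, z 110 mm).
- screw_top (a point): Centre of the top face of the lock screw's knurled black head: a disc 40 mm across and 16 mm high, axis vertical, white index line from near its centre to the rim. Tight, its underside is 3.5 mm above the lock post's top; it rises 1.75 mm a turn. Round the head the space is free at its height; nearest is the thumb plate, 51 mm from the rim towards the shaker's +x.
- lock_screw (a joint): Angle of the lock screw, rad: 0 is tight (it starts at 0 to 0.25), it grows counter-clockwise seen from above (loosening); two turns are 12.57. Steady drag 0.04 N m, stays where left; a fingertip pressed on the rim with 3 to 10 N turns it by friction (over 30 N is too hard). From about 1.6 turns on, its tooth is clear of the toothed rod and the clamp bar can slide. End stop at 3 turns.
- lock_shoe: The lock screw's rising part (tooth, shank and, on top, the turning knurled head). Origin: on the screw's axis at the underside of the head. It only moves up, 1.75 mm a turn.
- clamp_bar (a joint): Travel of the clamp bar, m: 0 clamped, 0.045 at its stop, along the shaker's +x (away from the lock screw). Held by the lock screw's tooth (play under 1 mm) until the screw is loosened; then it slides with a drag of 3 N and stays where left. The bar lies at the shaker's x 7 mm when clamped, 110 mm above the bench.
- push_plate (a point): Centre of the ribbed rubber pad on the thumb plate of the clamp bar, on the face that looks towards the lock screw (the shaker's -x). The plate is an upright tab 30 mm wide along the shaker's y, 6 mm thick, 14 mm of it above this point and 20 mm below it free to push on.
- staining_jar: Glass staining jar with a knobbed lid, 55 mm diameter, 114 mm high, 0.14 kg, loose. Origin: centre of its underside. It stands on the platform's grey-blue ribbed mat (83.5 mm above the bench) between the two cross bars, about 1 mm clear of each.
- slide_rack: Steel slide rack, 25x103x64 mm, loose on the bench to the right. Origin: centre of its underside.
- forceps_curved: Curved forceps, 14x126x11 mm, loose on the bench. Origin: centre of its underside.
- cassette_green: Green embedding cassette with a wax block, 40x28x11 mm, loose. Origin: centre of its underside.
- cassette_pink: Pink embedding cassette with a wax block, 40x28x11 mm, loose. Origin: centre of its underside.
Mind the look-alikes: they are no part of the job. What is shaped like the staining_jar but green or red is not meant.

How it is judged:
By the outcome, as a careful person would: the job done as asked, in the order asked, and still so for the second after the job is handed in, with the robot touching nothing.
It also fails if it takes over 69 s, if anything falls off the work surface, if the arm or the gripper's body presses on something with over 40 N, if the wrist force passes 120 N, or if a joint passes its speed limit or range.

## Working session

There is one attempt and no reset: what is moved stays moved. The work goes in short steps, Python scripts to look and compute and a tool call to move; the robot and the scene stay as the last step left them, time stands still between calls to the robot, and variables do not carry over. Pictures are saved under pics/ and viewed, and the job is handed in when it is done.

Besides the shell and the picture viewer there is one more tool, called after ">>>" in YAML: its name, and indented under it one key for each argument. arm_command: Moves the arm, as the interface text tells. Its arguments: {"type":"object","properties":{"commands":{"type":"array","items":{"type":"object","properties":{"grip":{"type":"number"},"tx":{"type":"number"},"ty":{"type":"number"},"tz":{"type":"number"},"roll":{"type":"number"}}}},"newtons":{"type":"number"}},"required":["commands"]}

```bash
ls; mkdir -p pics; python3 - <<'E'
from rig import ctrl, imaging
import cv2
o=ctrl.get_obs(); print(o, ctrl.tip_reach)
for n in("side","top"):
    r=imaging.read_camera(n); cv2.imwrite(f"pics/{n}0.png",r["pixels"]); print(n,r["camera_matrix"].tolist(),r["distortion"],r["extrinsics"].round(4).tolist())
E
```

```text
pics
{'t': 0.0, 'q': array([ 1.09763202e+00,  3.13465136e-01,  1.49841750e+00,  9.02305386e-06,
        1.33097609e+00, -2.23438863e-01]), 'joint_vel': array([ 0.00081655,  0.00041782, -0.00125055,  0.0002446 ,  0.00032392,
       -0.0007818 ]), 'tau': array([ 8.27837630e-05, -4.02189410e+01, -2.52270359e+01,  6.94652740e-02,
        3.52222798e-02, -5.52119434e-05]), 'position': array([129.67235849, 508.50298305, 246.16068397]), 'orientation': array([-3.91197752e-01, -3.11669675e+00,  1.86435801e-03]), 'ft_force': array([-0.24923999, -0.44750313,  0.05080168]), 'ft_torque': array([-0.02572948, -0.02057657,  0.02627299]), 'finger_gap': 87.70819852400193} 8.0
side [[433.2504311869967, 0.0, 276.171802822337], [0.0, 433.2504311869967, 212.72674587476632], [0.0, 0.0, 1.0]] [-0.0200334  0.         0.         0.         0.       ] [[-0.9986, -0.0199, 0.0485, 513.5889], [-0.0523, 0.4431, -0.895, 782.3421], [-0.0037, -0.8963, -0.4435, 560.702], [0.0, 0.0, 0.0, 1.0]]
top [[391.0129834545869, 0.0, 278.58406931972945], [0.0, 391.0129834545869, 202.98583972240553], [0.0, 0.0, 1.0]] [-0.00511218  0.          0.          0.          0.        ] [[-0.0269, -0.9982, 0.0529, 504.4522], [-0.9996, 0.0272, 0.0045, -93.7771], [-0.006, -0.0527, -0.9986, 1049.3257], [0.0, 0.0, 0.0, 1.0]]
```

View pics/side0.png

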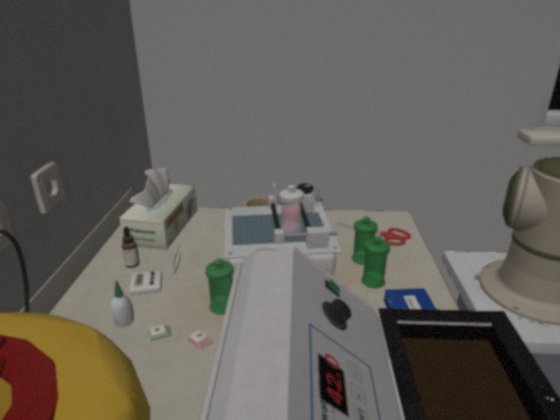

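View pics/top0.png

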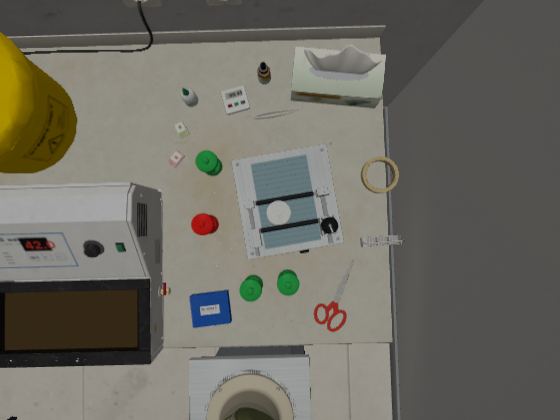

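The top view shows the shaker at (288,202), the black lock screw at (329,226), the thumb plate near (322,197) and the white-lidded jar at (278,213). The look-alikes are the green jars at (207,161), (251,289) and (288,283), and the red one at (203,224). None of them is the clamped jar. I'll enlarge to confirm.

```bash
python3 - <<'E'
import cv2,numpy as np
a=cv2.imread("pics/top0.png")[140:265,225:355]; cv2.imwrite("pics/topc.png",cv2.resize(a,None,fx=5.5,fy=4.8*5.5/4.8*0.86,interpolation=3) if 0 else cv2.resize(a,None,fx=4.7,fy=4.7,interpolation=3))
b=cv2.imread("pics/side0.png")[165:275,210:350]; cv2.imwrite("pics/sidec.png",cv2.resize(b,None,fx=5,fy=5,interpolation=3))
E
```

```text
(no output)
```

View pics/topc.png

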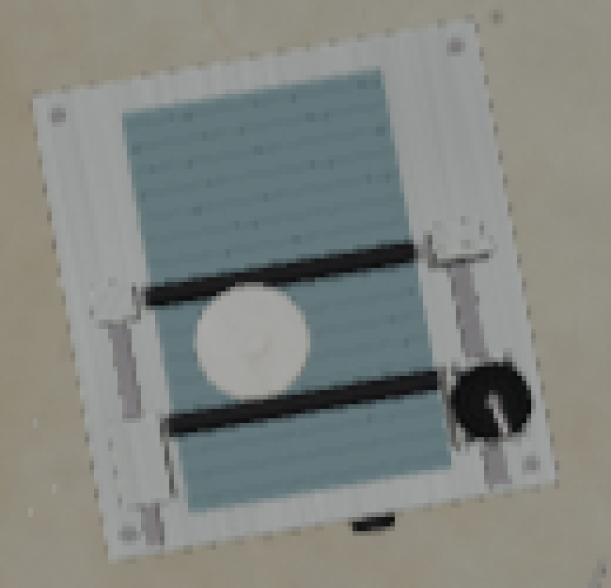

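View pics/sidec.png

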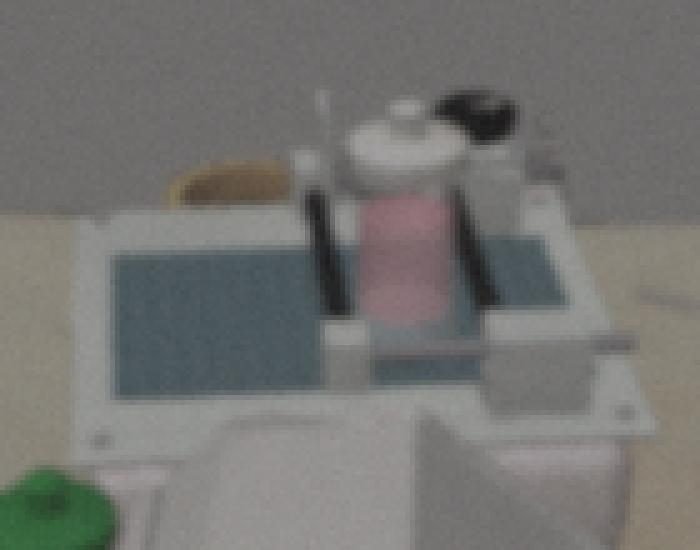

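```bash
cat > h.py <<'E'
import numpy as np, cv2
from rig import ctrl, imaging
def proj(r,P):
    E=np.linalg.inv(np.array(r["extrinsics"])); rv,_=cv2.Rodrigues(E[:3,:3])
    return cv2.projectPoints(np.array(P,float).reshape(-1,3),rv,E[:3,3],r["camera_matrix"],np.array(r["distortion"]))[0].reshape(-1,2)
def back(r,uv,z):
    p=cv2.undistortPoints(np.array(uv,float).reshape(-1,1,2),r["camera_matrix"],np.array(r["distortion"])).reshape(-1,2)
    E=np.array(r["extrinsics"]); d=np.c_[p,np.ones(len(p))]@E[:3,:3].T; o=E[:3,3]
    return o+d*((z-o[2])/d[:,2])[:,None]
E
python3 - <<'E'
from h import *
from scipy.optimize import least_squares
r=imaging.read_camera("top"); s=imaging.read_camera("side")
c=np.array([(33,95),(472,20),(557,487),(108,560)])/4.7+[225,140]-.4
W=back(r,c,82)[:,:2]; print(W.round(1))
L=np.array([(125,120),(125,-120),(-125,-120),(-125,120)])
def T(p,l): 
    R=np.array([[np.cos(p[2]),-np.sin(p[2])],[np.sin(p[2]),np.cos(p[2])]]); return l@R.T+p[:2]
f=least_squares(lambda p:(T(p,L)-W).ravel(),[500,-100,0.1]); p=f.x; print(p,f.fun.round(1))
g=r["pixels"].max(2)[205:250,310:350]; m=(g<45).astype(np.uint8)
n,l,st,ce=cv2.connectedComponentsWithStats(m); print(st,ce+[310,205])
sc=T(p,np.array([[-75,-85.]])); print("screw",sc, proj(r,[*sc[0],147.5]))
i=1+np.argmax(st[1:,4]); print(back(r,[ce[i]+[310,205]],147.5))
pl=T(p,np.array([[-4,-85.]])); print("plate",pl)
for z in(110,128,140,150,160,170,180,190): print(z,proj(s,[*pl[0],z]).round(1),proj(r,[*pl[0],z]).round(1))
E
```

```text
[[ 666.6   24.8]
 [ 700.3 -209.2]
 [ 452.2 -245.5]
 [ 420.4   -9.4]]
[ 5.59876523e+02 -1.09846215e+02  1.40044845e-01] [ 0.3  1.6  0.1 -2.   0.7 -0.6 -1.1  1. ]
[[   0    0   40   45 1587]
 [  11   12   17   16  183]
 [   0   14    8    5   30]] [[329.87712665 227.39634531]
 [328.85245902 224.54644809]
 [313.5        221.        ]]
screw [[ 497.47573229 -204.48310673]] [[329.09492186 225.37048457]]
[[ 499.38315149 -203.9893116   147.5       ]]
plate [[ 567.78062365 -194.57239278]]
110 [[275.6 200.7]] [[322.1 196.2]]
128 [[275.6 194. ]] [[322.9 195.6]]
140 [[275.6 189.6]] [[323.4 195.3]]
150 [[275.6 185.8]] [[323.9 194.9]]
160 [[275.6 182. ]] [[324.4 194.6]]
170 [[275.5 178.2]] [[324.9 194.3]]
180 [[275.5 174.3]] [[325.4 194. ]]
190 [[275.5 170.4]] [[325.9 193.6]]
```

```bash
python3 - <<'E'
from h import *
r=imaging.read_camera("top"); s=imaging.read_camera("side")
def ray(r,uv):
    p=cv2.undistortPoints(np.array(uv,float).reshape(-1,1,2),r["camera_matrix"],np.array(r["distortion"])).reshape(2)
    E=np.array(r["extrinsics"]);return E[:3,3],E[:3,:3]@np.r_[p,1]
def tri(a,b):
    o1,d1=ray(r,a);o2,d2=ray(s,b)
    k,res,_,_=np.linalg.lstsq(np.c_[d1,-d2],o2-o1,rcond=None); p=o1+k[0]*d1;q=o2+k[1]*d2
    return ((p+q)/2).round(0),np.linalg.norm(p-q).round(1)
for n,a,b in [("disp",(38,240),(333,382)),("knob",(92,248),(335,313)),("switch",(120,246),(333,287)),("corner",(130,186),(262,252)),("tray corner",(150,283),(382,310)),
 ("jarlid",(279,212),(291,192)),("plate?",(324,194.5),(274.4,183.4)),("greenjar",(288,283),(375,245))]: print(n,*tri(a,b))
for z in (131,147):print(back(r,[(329,224.8)],z))
print(proj(s,[498,-204,147.5]))
E
```

```text
disp [477. 443. 190.] 11.5
knob [461. 324. 187.] 1.1
switch [462. 263. 185.] 5.1
corner [579. 225. 220.] 27.9
tray corner [373. 221. 112.] 2.7
jarlid [529. -90. 180.] 2.3
plate? [ 569. -194.  156.] 2.2
greenjar [ 341. -106.   40.] 22.8
[[ 498.68811379 -206.33126821  131.        ]]
[[ 498.78854203 -204.3702349   147.        ]]
[[304.11378429 185.73276224]]
```

>>> arm_command:
  commands:
    - {"tz": -0.2,"grip": -1}
    - {"tz": -0.2,"grip": -1}
    - {"tz": -0.2,"grip": 1}
    - {"tx": -0.3,"ty": -0.35,"tz": -0.2,"grip": 1}
    - {"tx": -0.3,"ty": -0.35,"tz": -0.2,"grip": 1}
    - {"tx": -0.3,"ty": -0.35,"tz": -0.2,"grip": 1}
    - {"tx": -0.3,"ty": -0.35,"tz": -0.2,"grip": 1}
    - {"tx": -0.3,"ty": -0.35,"tz": -0.2,"grip": 1}
  newtons: 20

```text
schema error: expected keys grip, tx, ty, tz, roll
```

>>> arm_command:
  commands:
    - {"tx": 0,"ty": 0,"tz": -0.2,"roll": 0,"grip": -1}
    - {"tx": 0,"ty": 0,"tz": -0.2,"roll": 0,"grip": -1}
    - {"tx": 0,"ty": 0,"tz": -0.2,"roll": 0,"grip": 1}
    - {"tx": -0.3,"ty": -0.35,"tz": -0.2,"roll": 0,"grip": 1}
    - {"tx": -0.3,"ty": -0.35,"tz": -0.2,"roll": 0,"grip": 1}
    - {"tx": -0.3,"ty": -0.35,"tz": -0.2,"roll": 0,"grip": 1}
    - {"tx": -0.3,"ty": -0.35,"tz": -0.2,"roll": 0,"grip": 1}
    - {"tx": -0.3,"ty": -0.35,"tz": -0.2,"roll": 0,"grip": 1}
  newtons: 20

```text
t: 0.97
position: [222.1, 320.2, 346.7]
orientation: [0.39, 3.117, 0.0]
ft_force: [1.8, 0.5, -0.3]
finger_gap: 49.9
```

>>> arm_command:
  commands:
    - {"tx": -0.84,"ty": -0.99,"tz": 0,"roll": 0.75,"grip": 1}
    - {"tx": -0.84,"ty": -0.99,"tz": 0,"roll": 0.75,"grip": 1}
    - {"tx": -0.84,"ty": -0.99,"tz": 0,"roll": 0.75,"grip": 1}
    - {"tx": -0.84,"ty": -0.99,"tz": 0,"roll": 0.75,"grip": 1}
    - {"tx": -0.84,"ty": -0.99,"tz": 0,"roll": 0.75,"grip": 1}
    - {"tx": -0.84,"ty": -0.99,"tz": 0,"roll": 0.75,"grip": 1}
    - {"tx": -0.84,"ty": -0.99,"tz": 0,"roll": 0.75,"grip": 1}
    - {"tx": -0.84,"ty": -0.99,"tz": 0,"roll": 0.75,"grip": 1}

```text
t: 1.63
position: [368.4, 20.1, 347.0]
orientation: [1.846, 2.541, 0.001]
ft_force: [1.0, 1.8, -0.1]
finger_gap: 0.6
```

```bash
cat >> h.py <<'E'
from scipy.spatial.transform import Rotation as Ro
SC=np.array([498.6,-204.3]); XS=np.array([np.cos(.14),np.sin(.14)]); YS=np.array([-XS[1],XS[0]])
def shk(p): d=np.array(p)[:2]-SC; return np.array([d@XS,d@YS])   # relative to screw axis in shaker axes
def st():
    o=ctrl.get_obs(); R=Ro.from_rotvec(o["orientation"]).as_matrix(); p=o["position"]
    print("t",o["t"].__round__(2),"pos",p.round(1),"rel screw(shaker axes)",shk(p).round(1),"yaw_y-.14 deg",np.degrees(np.arctan2(R[1,1],R[0,1])-.14).round(2),"tilt",R[2,2].round(5),"F shaker",(o["ft_force"][:2]@XS).round(1),(o["ft_force"][:2]@YS).round(1),o["ft_force"][2].round(1),"gap",o["finger_gap"].round(1)); return R,p
def to(rel,z):
    R,p=st(); t=np.r_[SC+XS*rel[0]+YS*rel[1],z]; v=R.T@(t-p); print("shift tool mm",v.round(1),"frac",(v/500).round(4))
E
python3 -c "
from h import *
to((-12,-65),250)"
```

```text
Traceback (most recent call last):
  File "h.py", line 17, in to
    R,p=st(); t=np.r_[SC+XS*rel[0]+YS*rel[1],z]; v=R.T@(t-p); print("shift tool mm",v.round(1),"frac",(v/500).round(4))
        ~~^^
  File "h.py", line 15, in st
    print("t",o["t"].__round__(2),"pos",p.round(1),"rel screw(shaker axes)",shk(p).round(1),"yaw_y-.14 deg",np.degrees(np.arctan2(R[1,1],R[0,1])-.14).round(2),"tilt",R[2,2].round(5),"F shaker",(o["ft_force"][:2]@XS).round(1),(o["ft_force"][:2]@YS).round(1),o["ft_force"][2].round(1),"gap",o["finger_gap"].round(1)); return R,p
                                                                                                                                                                                                                                                                                                 ^^^^^^^^^^^^^^^^^^^^^
AttributeError: 'float' object has no attribute 'round'
```

```bash
sed -i 's/o\["finger_gap"\].round(1)/round(o["finger_gap"],1)/' h.py; python3 -c "
from h import *
to((-15,-65),250)"
```

```text
t 1.63 pos [368.4  20.1 347. ] rel screw(shaker axes) [-97.6 240.4] yaw_y-.14 deg 9.99 tilt -1.0 F shaker 1.2 1.6 -0.1 gap 0.6
shift tool mm [-315.1   28.3   97.1] frac [-0.6301  0.0565  0.1943]
```

>>> arm_command:
  commands:
    - {"tx": -0.63,"ty": 0.056,"tz": 0,"roll": 0.111,"grip": 1}
    - {"tx": -0.63,"ty": 0.056,"tz": 0,"roll": 0.111,"grip": 1}
    - {"tx": -0.63,"ty": 0.056,"tz": 0,"roll": 0.111,"grip": 1}
    - {"tx": -0.63,"ty": 0.056,"tz": 0,"roll": 0.111,"grip": 1}
    - {"tx": -0.63,"ty": 0.056,"tz": 0,"roll": 0.111,"grip": 1}
    - {"tx": -0.63,"ty": 0.056,"tz": 0,"roll": 0.111,"grip": 1}
    - {"tx": -0.63,"ty": 0.056,"tz": 0.19,"roll": 0.111,"grip": 1}
    - {"tx": -0.63,"ty": 0.056,"tz": 0.19,"roll": 0.111,"grip": 1}

```text
t: 2.3
position: [487.5, -253.0, 278.1]
orientation: [2.052, 2.374, 0.0]
ft_force: [0.0, 1.3, -0.5]
finger_gap: 0.6
```

```bash
python3 -c "
from h import *
for n in('top','side'):
    r=imaging.read_camera(n); cv2.imwrite(f'pics/{n}1.png',r['pixels'])
to((-15,-45),147)"
```

```text
t 2.4 pos [ 485.7 -252.2  272.3] rel screw(shaker axes) [-19.4 -45.6] yaw_y-.14 deg 0.23 tilt -0.99995 F shaker -0.4 1.2 -0.6 gap 0.2
shift tool mm [ -0.3   5.3 125.3] frac [-0.0007  0.0106  0.2506]
```

View pics/top1.png

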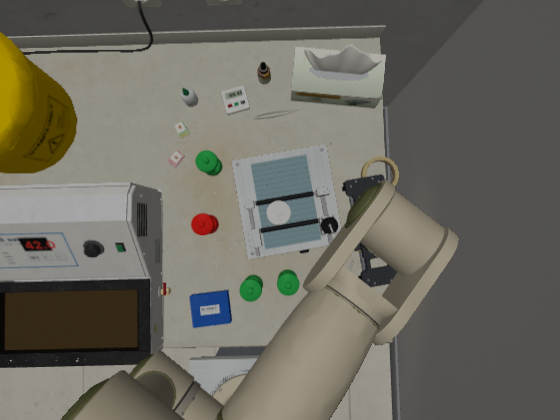

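View pics/side1.png

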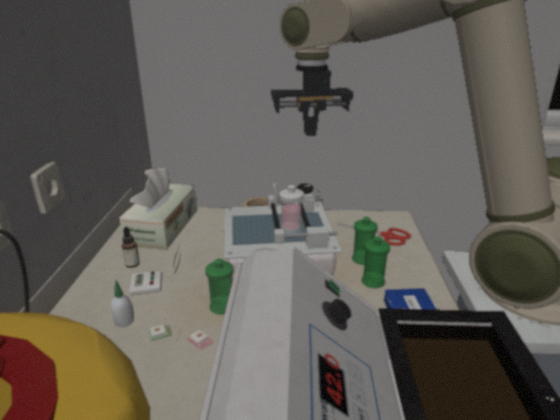

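```bash
python3 - <<'E'
import cv2
a=cv2.imread("pics/side1.png")[75:145,260:365]; b=cv2.imread("pics/top1.png")[190:260,290:395]
cv2.imwrite("pics/c1.png",cv2.resize(cv2.vconcat([a,b]),None,fx=4,fy=4,interpolation=2))
E
```

```text
(no output)
```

View pics/c1.png

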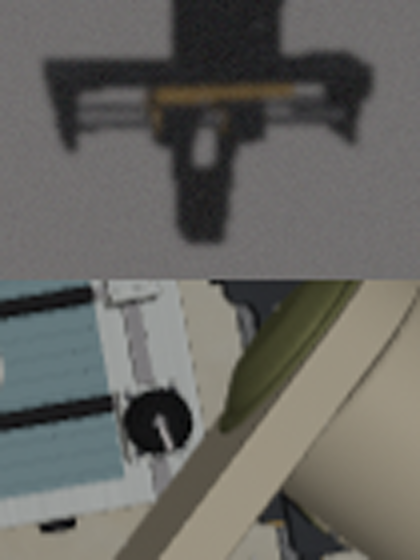

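>>> arm_command:
  commands:
    - {"tx": 0,"ty": 0.012,"tz": 0.2,"roll": 0.003,"grip": 1}
    - {"tx": 0,"ty": 0.012,"tz": 0.2,"roll": 0.003,"grip": 1}
    - {"tx": 0,"ty": 0.012,"tz": 0.24,"roll": 0.003,"grip": 1}
    - {"tx": 0,"ty": 0.012,"tz": 0.262,"roll": 0.003,"grip": 1}
    - {"tx": 0,"ty": 0.012,"tz": 0.262,"roll": 0.003,"grip": 1}
    - {"tx": 0,"ty": 0.012,"tz": 0.262,"roll": 0.003,"grip": 1}

```text
t: 2.9
position: [493.4, -250.1, 149.6]
orientation: [2.056, 2.372, 0.0]
ft_force: [0.1, 0.3, 0.4]
finger_gap: 0.2
```

```bash
python3 -c "
from h import *
to((-12,-31),141)"
```

```text
t 2.9 pos [ 493.4 -250.1  149.6] rel screw(shaker axes) [-11.5 -44.6] yaw_y-.14 deg 0.13 tilt -1.0 F shaker 0.1 0.2 0.4 gap 0.2
shift tool mm [13.6 -0.5  8.6] frac [ 0.0272 -0.001   0.0172]
```

>>> arm_command:
  commands:
    - {"tx": 0.01,"ty": 0,"tz": 0.016,"roll": 0,"grip": 1}
    - {"tx": 0.02,"ty": 0,"tz": 0.016,"roll": 0,"grip": 1}
    - {"tx": 0.02,"ty": 0,"tz": 0.016,"roll": 0,"grip": 1}
    - {"tx": 0.022,"ty": 0,"tz": 0.016,"roll": 0,"grip": 1}
    - {"tx": 0.024,"ty": 0,"tz": 0.016,"roll": 0,"grip": 1}

```text
t: 3.32
position: [491.2, -238.0, 140.1]
orientation: [2.057, 2.373, 0.0]
ft_force: [-0.5, 0.2, -0.4]
finger_gap: 0.4
```

```bash
python3 -c "
from h import *
to((-12,-31),141)"
```

```text
t 3.32 pos [ 491.2 -238.   140.1] rel screw(shaker axes) [-12.  -32.3] yaw_y-.14 deg 0.12 tilt -1.0 F shaker -0.4 0.3 -0.4 gap 0.4
shift tool mm [ 1.3  0.  -0.9] frac [ 0.0026  0.     -0.0019]
```

Now inch in at 1 mm per row until contact.

>>> arm_command:
  commands:
    - {"tx": 0.002,"ty": 0,"tz": -0.001,"roll": 0,"grip": 1}
    - {"tx": 0.004,"ty": 0,"tz": -0.001,"roll": 0,"grip": 1}
    - {"tx": 0.005,"ty": 0,"tz": -0.001,"roll": 0,"grip": 1}
    - {"tx": 0.006,"ty": 0,"tz": -0.001,"roll": 0,"grip": 1}

```text
t: 3.65
position: [491.1, -237.3, 140.4]
orientation: [2.056, 2.369, -0.004]
ft_force: [2.2, -13.4, -5.0]
finger_gap: 0.5
```

```bash
python3 -c "
from h import *
st()"
```

```text
t 3.65 pos [ 491.1 -237.3  140.4] rel screw(shaker axes) [-12.  -31.7] yaw_y-.14 deg 0.08 tilt -0.99998 F shaker 0.3 -13.6 -5.0 gap 0.5
```

>>> arm_command:
  commands:
    - {"tx": -0.0024,"ty": 0,"tz": 0,"roll": 0,"grip": 1}
    - {"tx": -0.0024,"ty": 0.008,"tz": 0,"roll": 0,"grip": 1}
    - {"tx": -0.0024,"ty": 0.016,"tz": 0,"roll": 0,"grip": 1}
    - {"tx": -0.0024,"ty": 0.024,"tz": 0,"roll": 0,"grip": 1}
    - {"tx": -0.0024,"ty": 0.032,"tz": 0,"roll": 0,"grip": 1}

```text
t: 4.07
position: [506.7, -235.0, 140.2]
orientation: [2.057, 2.372, -0.003]
ft_force: [-1.6, -9.4, 0.3]
finger_gap: 0.4
```

```bash
python3 -c "
from h import *
st()
r=imaging.read_camera('top'); cv2.imwrite('pics/t2.png',cv2.resize(r['pixels'][200:250,300:360],None,fx=8,fy=8,interpolation=2))"
```

```text
t 4.07 pos [ 506.7 -235.   140.2] rel screw(shaker axes) [  3.8 -31.5] yaw_y-.14 deg 0.13 tilt -1.0 F shaker -2.9 -9.1 0.3 gap 0.4
```

View pics/t2.png

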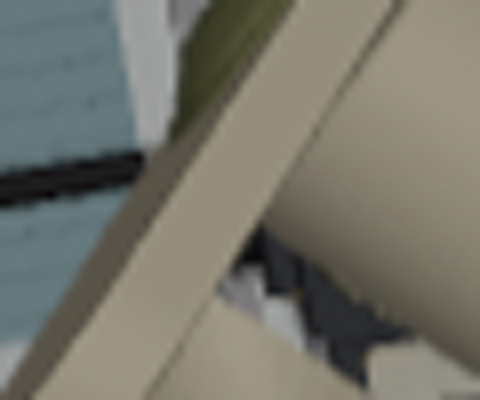

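>>> arm_command:
  commands:
    - {"tx": 0,"ty": 0.008,"tz": 0,"roll": 0,"grip": 1}
    - {"tx": 0,"ty": 0.013,"tz": 0,"roll": 0,"grip": 1}
    - {"tx": 0,"ty": 0.013,"tz": 0,"roll": 0,"grip": 1}
    - {"tx": -0.03,"ty": 0.013,"tz": 0,"roll": 0,"grip": 1}
    - {"tx": -0.03,"ty": -0.031,"tz": -0.1,"roll": 0,"grip": 1}
    - {"tx": -0.03,"ty": -0.031,"tz": -0.2,"roll": 0,"grip": 1}
    - {"tx": -0.03,"ty": -0.031,"tz": -0.25,"roll": 0,"grip": 1}
    - {"tx": -0.03,"ty": -0.031,"tz": -0.25,"roll": 0,"grip": 1}

```text
t: 4.78
position: [494.8, -251.8, 272.4]
orientation: [2.051, 2.365, 0.001]
ft_force: [0.3, -1.5, 1.0]
finger_gap: 0.2
```

```bash
cat >> h.py <<'E'
def look(k):
    st(); r=imaging.read_camera('top'); im=r['pixels']; cv2.imwrite(f'pics/t{k}.png',cv2.resize(im[205:245,305:355],None,fx=10,fy=10,interpolation=2))
    g=im.astype(float).mean(2); yy,xx=np.mgrid[0:g.shape[0],0:g.shape[1]]
    x,y=xx-329.1,yy-224.9
    m=(np.hypot(x,y)<7.3)&(np.hypot(x,y)>1.5)&(g>70); w=(g-60)*m
    c=back(r,[(329.1,224.9),(329.1+(w*x).sum()/w.sum(),224.9+(w*y).sum()/w.sum())],147.5); d=c[1]-c[0]
    print("line world angle deg",np.degrees(np.arctan2(d[1],d[0])).round(1),"n",m.sum(),"len",np.linalg.norm(d).round(1))
E
python3 -c "
from h import *
look(3)
class F: pass
im=cv2.imread('pics/top0.png')
imaging.read_camera=(lambda f:(lambda n:{**f(n),'pixels':im}))(imaging.read_camera)
look('3ref')"
```

```text
t 4.78 pos [ 494.8 -251.8  272.4] rel screw(shaker axes) [-10.4 -46.5] yaw_y-.14 deg 0.12 tilt -0.99993 F shaker 0.1 -1.5 1.0 gap 0.2
line world angle deg -108.6 n 15 len 10.8
t 4.83 pos [ 494.5 -251.4  269.5] rel screw(shaker axes) [-10.7 -46.1] yaw_y-.14 deg 0.12 tilt -0.99997 F shaker -0.5 -0.5 -0.4 gap 0.6
line world angle deg -156.1 n 12 len 10.2
```

View pics/t3.png

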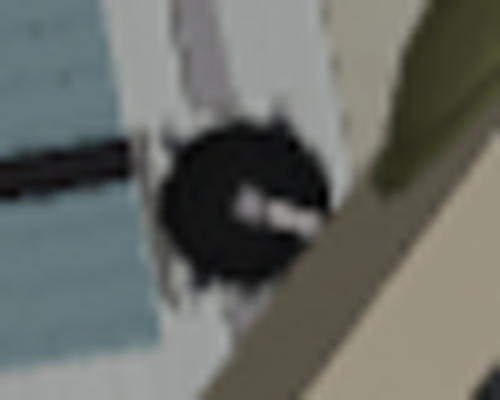

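View pics/t3ref.png

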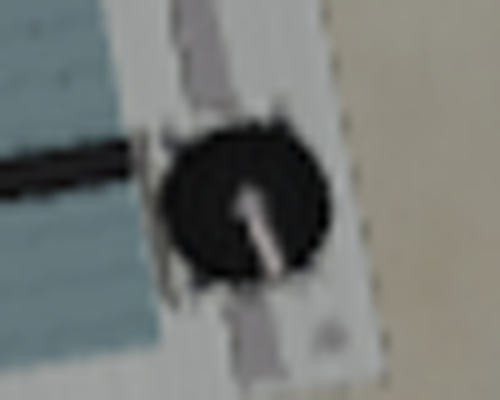

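>>> arm_command:
  commands:
    - {"tx": 0,"ty": 0,"tz": 0.08,"roll": 0,"grip": 1}
    - {"tx": 0,"ty": 0,"tz": 0.16,"roll": 0,"grip": 1}
    - {"tx": 0,"ty": 0,"tz": 0.23,"roll": 0,"grip": 1}
    - {"tx": 0.02,"ty": 0,"tz": 0.25,"roll": 0,"grip": 1}
    - {"tx": 0.024,"ty": 0,"tz": 0.25,"roll": 0,"grip": 1}
    - {"tx": 0.03,"ty": 0,"tz": 0.25,"roll": 0,"grip": 1}
    - {"tx": 0.03,"ty": 0.011,"tz": 0.25,"roll": 0,"grip": 1}
    - {"tx": 0.03,"ty": 0.022,"tz": 0.25,"roll": 0,"grip": 1}

```text
t: 5.55
position: [501.8, -234.8, 138.8]
orientation: [-2.058, -2.372, 0.001]
ft_force: [-3.0, -4.9, 0.6]
finger_gap: 0.7
```

```bash
python3 -c "
from h import *
st()"
```

```text
t 5.55 pos [ 501.8 -234.8  138.8] rel screw(shaker axes) [ -1.1 -30.6] yaw_y-.14 deg 0.09 tilt -1.0 F shaker -3.6 -4.5 0.6 gap 0.7
```

>>> arm_command:
  commands:
    - {"tx": 0.0012,"ty": 0.011,"tz": -0.003,"roll": 0,"grip": 1}
    - {"tx": 0.0012,"ty": 0.024,"tz": -0.003,"roll": 0,"grip": 1}
    - {"tx": 0.0012,"ty": 0.024,"tz": -0.003,"roll": 0,"grip": 1}
    - {"tx": -0.012,"ty": 0.024,"tz": -0.003,"roll": 0,"grip": 1}
    - {"tx": -0.012,"ty": -0.024,"tz": -0.003,"roll": 0,"grip": 1}
    - {"tx": -0.012,"ty": -0.024,"tz": -0.003,"roll": 0,"grip": 1}
    - {"tx": -0.004,"ty": -0.024,"tz": -0.003,"roll": 0,"grip": 1}
    - {"tx": 0.0012,"ty": -0.024,"tz": -0.003,"roll": 0,"grip": 1}

```text
t: 6.22
position: [490.8, -237.1, 141.8]
orientation: [2.055, 2.37, -0.004]
ft_force: [0.7, -21.2, -5.7]
finger_gap: 0.3
```

```bash
python3 -c "
from h import *
st()"
```

```text
t 6.22 pos [ 490.8 -237.1  141.8] rel screw(shaker axes) [-12.3 -31.4] yaw_y-.14 deg 0.11 tilt -0.99999 F shaker -2.3 -21.1 -5.7 gap 0.3
```

>>> arm_command:
  commands:
    - {"tx": -0.0024,"ty": 0.002,"tz": 0,"roll": 0,"grip": 1}
    - {"tx": -0.0022,"ty": 0.012,"tz": 0,"roll": 0,"grip": 1}
    - {"tx": -0.0018,"ty": 0.024,"tz": 0,"roll": 0,"grip": 1}

```text
t: 6.47
position: [502.7, -234.7, 141.5]
orientation: [2.058, 2.373, -0.0]
ft_force: [-4.1, -7.3, 1.8]
finger_gap: 0.6
```

```bash
python3 -c "
from h import *
st()"
```

```text
t 6.47 pos [ 502.7 -234.7  141.5] rel screw(shaker axes) [ -0.2 -30.7] yaw_y-.14 deg 0.11 tilt -1.0 F shaker -5.1 -6.7 1.8 gap 0.6
```

>>> arm_command:
  commands:
    - {"tx": 0,"ty": 0.012,"tz": 0,"roll": 0,"grip": 1}
    - {"tx": 0,"ty": 0.024,"tz": 0,"roll": 0,"grip": 1}

```text
t: 6.63
position: [515.0, -234.1, 141.7]
orientation: [2.056, 2.372, -0.003]
ft_force: [-0.7, -8.3, 0.9]
finger_gap: 0.5
```

```bash
python3 -c "
from h import *
st()"
```

```text
t 6.63 pos [ 515.  -234.1  141.7] rel screw(shaker axes) [ 12.1 -31.8] yaw_y-.14 deg 0.15 tilt -0.99999 F shaker -1.9 -8.1 0.9 gap 0.5
```

>>> arm_command:
  commands:
    - {"tx": -0.012,"ty": 0,"tz": 0,"roll": 0,"grip": 1}
    - {"tx": -0.012,"ty": -0.048,"tz": 0,"roll": 0,"grip": 1}
    - {"tx": -0.01,"ty": -0.048,"tz": 0,"roll": 0,"grip": 1}
    - {"tx": -0.004,"ty": -0.048,"tz": 0,"roll": 0,"grip": 1}
    - {"tx": -0.0008,"ty": -0.048,"tz": 0,"roll": 0,"grip": 1}
    - {"tx": 0,"ty": -0.032,"tz": 0,"roll": 0,"grip": 1}
    - {"tx": 0,"ty": -0.016,"tz": 0,"roll": 0,"grip": 1}
    - {"tx": 0,"ty": 0,"tz": 0,"roll": 0,"grip": 1}

```text
t: 7.3
position: [515.1, -234.1, 141.9]
orientation: [2.056, 2.372, -0.003]
ft_force: [-1.0, -6.5, 1.2]
finger_gap: 0.5
```

```bash
python3 -c "
from h import *
st()"
```

```text
t 7.3 pos [ 515.1 -234.1  141.9] rel screw(shaker axes) [ 12.2 -31.8] yaw_y-.14 deg 0.14 tilt -0.99999 F shaker -1.9 -6.3 1.2 gap 0.5
```

>>> arm_command:
  commands:
    - {"tx": -0.03,"ty": 0,"tz": 0,"roll": 0,"grip": 1}
    - {"tx": -0.03,"ty": -0.048,"tz": -0.07,"roll": 0,"grip": 1}
    - {"tx": -0.03,"ty": -0.048,"tz": -0.15,"roll": 0,"grip": 1}
    - {"tx": -0.03,"ty": -0.048,"tz": -0.23,"roll": 0,"grip": 1}
    - {"tx": -0.03,"ty": -0.048,"tz": -0.25,"roll": 0,"grip": 1}

```text
t: 7.72
position: [494.2, -251.7, 272.7]
orientation: [2.052, 2.367, 0.002]
ft_force: [0.6, -0.3, 0.8]
finger_gap: 0.8
```

```bash
python3 -c "
from h import *
look(4)"
```

```text
t 7.72 pos [ 494.2 -251.7  272.7] rel screw(shaker axes) [-11.  -46.3] yaw_y-.14 deg 0.15 tilt -0.99996 F shaker 0.6 -0.3 0.8 gap 0.8
line world angle deg 61.4 n 16 len 10.0
```

View pics/t4.png

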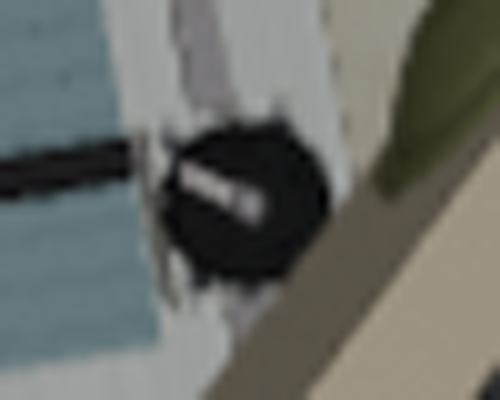

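>>> arm_command:
  commands:
    - {"tx": 0,"ty": 0,"tz": 0.08,"roll": 0,"grip": 1}
    - {"tx": 0,"ty": 0,"tz": 0.16,"roll": 0,"grip": 1}
    - {"tx": 0,"ty": 0,"tz": 0.23,"roll": 0,"grip": 1}
    - {"tx": 0.02,"ty": 0,"tz": 0.249,"roll": 0,"grip": 1}
    - {"tx": 0.028,"ty": 0,"tz": 0.249,"roll": 0,"grip": 1}
    - {"tx": 0.03,"ty": 0.016,"tz": 0.249,"roll": 0,"grip": 1}
    - {"tx": 0.03,"ty": 0.032,"tz": 0.249,"roll": 0,"grip": 1}
    - {"tx": 0.03,"ty": 0.048,"tz": 0.249,"roll": 0,"grip": 1}

```text
t: 8.43
position: [514.4, -234.1, 141.2]
orientation: [2.057, 2.373, -0.004]
ft_force: [-2.3, -9.3, -4.9]
finger_gap: 0.7
```

```bash
python3 -c "
from h import *
st()"
```

```text
t 8.43 pos [ 514.4 -234.1  141.2] rel screw(shaker axes) [ 11.5 -31.7] yaw_y-.14 deg 0.14 tilt -1.0 F shaker -3.6 -8.8 -4.9 gap 0.7
```

Good. I'll repeat the loop stroke three times.

>>> arm_command:
  commands:
    - {"tx": -0.012,"ty": 0,"tz": 0,"roll": 0,"grip": 1}
    - {"tx": -0.012,"ty": -0.048,"tz": 0,"roll": 0,"grip": 1}
    - {"tx": -0.01,"ty": -0.048,"tz": 0,"roll": 0,"grip": 1}
    - {"tx": -0.004,"ty": -0.048,"tz": 0,"roll": 0,"grip": 1}
    - {"tx": -0.0008,"ty": -0.048,"tz": 0,"roll": 0,"grip": 1}
    - {"tx": 0,"ty": -0.032,"tz": 0,"roll": 0,"grip": 1}
    - {"tx": 0,"ty": -0.016,"tz": 0,"roll": 0,"grip": 1}
    - {"tx": 0,"ty": 0,"tz": 0,"roll": 0,"grip": 1}

```text
t: 9.1
position: [515.0, -234.1, 142.4]
orientation: [2.056, 2.372, -0.003]
ft_force: [-1.6, -6.5, 1.3]
finger_gap: 0.5
```

>>> arm_command:
  commands:
    - {"tx": -0.012,"ty": 0,"tz": 0,"roll": 0,"grip": 1}
    - {"tx": -0.012,"ty": -0.048,"tz": 0,"roll": 0,"grip": 1}
    - {"tx": -0.01,"ty": -0.048,"tz": 0,"roll": 0,"grip": 1}
    - {"tx": -0.004,"ty": -0.048,"tz": 0,"roll": 0,"grip": 1}
    - {"tx": -0.0008,"ty": -0.048,"tz": 0,"roll": 0,"grip": 1}
    - {"tx": 0,"ty": -0.032,"tz": 0,"roll": 0,"grip": 1}
    - {"tx": 0,"ty": -0.016,"tz": 0,"roll": 0,"grip": 1}
    - {"tx": 0,"ty": 0,"tz": 0,"roll": 0,"grip": 1}

```text
t: 9.77
position: [515.1, -234.1, 142.3]
orientation: [2.056, 2.372, -0.003]
ft_force: [-0.8, -7.0, 0.2]
finger_gap: 0.3
```

>>> arm_command:
  commands:
    - {"tx": -0.03,"ty": 0,"tz": 0,"roll": 0,"grip": 1}
    - {"tx": -0.03,"ty": -0.048,"tz": -0.07,"roll": 0,"grip": 1}
    - {"tx": -0.03,"ty": -0.048,"tz": -0.15,"roll": 0,"grip": 1}
    - {"tx": -0.03,"ty": -0.048,"tz": -0.23,"roll": 0,"grip": 1}
    - {"tx": -0.03,"ty": -0.048,"tz": -0.25,"roll": 0,"grip": 1}

```text
t: 10.18
position: [494.2, -251.7, 273.2]
orientation: [2.052, 2.367, 0.002]
ft_force: [0.2, -0.2, 1.1]
finger_gap: 0.3
```

```bash
python3 -c "
from h import *
look(5)"
```

```text
t 10.18 pos [ 494.2 -251.7  273.2] rel screw(shaker axes) [-11.  -46.3] yaw_y-.14 deg 0.15 tilt -0.99996 F shaker 0.2 -0.3 1.1 gap 0.3
line world angle deg -124.2 n 14 len 10.7
```

View pics/t5.png

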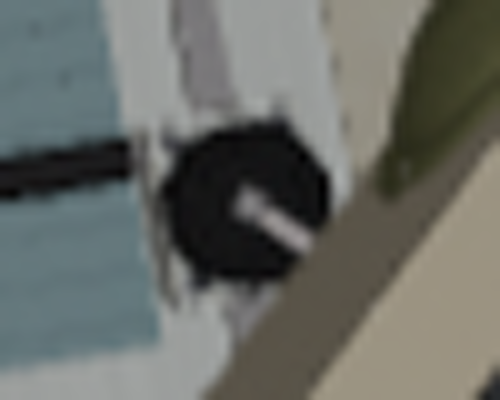

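>>> arm_command:
  commands:
    - {"tx": 0,"ty": 0,"tz": 0.08,"roll": 0,"grip": 1}
    - {"tx": 0,"ty": 0,"tz": 0.16,"roll": 0,"grip": 1}
    - {"tx": 0,"ty": 0,"tz": 0.23,"roll": 0,"grip": 1}
    - {"tx": 0.02,"ty": 0,"tz": 0.248,"roll": 0,"grip": 1}
    - {"tx": 0.028,"ty": 0,"tz": 0.248,"roll": 0,"grip": 1}
    - {"tx": 0.03,"ty": 0.016,"tz": 0.248,"roll": 0,"grip": 1}
    - {"tx": 0.03,"ty": 0.032,"tz": 0.248,"roll": 0,"grip": 1}
    - {"tx": 0.03,"ty": 0.048,"tz": 0.248,"roll": 0,"grip": 1}

```text
t: 10.9
position: [514.4, -234.1, 142.3]
orientation: [2.057, 2.373, -0.004]
ft_force: [-1.4, -8.6, -4.0]
finger_gap: -0.0
```

>>> arm_command:
  commands:
    - {"tx": -0.012,"ty": 0,"tz": 0,"roll": 0,"grip": 1}
    - {"tx": -0.012,"ty": -0.048,"tz": 0,"roll": 0,"grip": 1}
    - {"tx": -0.01,"ty": -0.048,"tz": 0,"roll": 0,"grip": 1}
    - {"tx": -0.004,"ty": -0.048,"tz": 0,"roll": 0,"grip": 1}
    - {"tx": -0.0008,"ty": -0.048,"tz": 0,"roll": 0,"grip": 1}
    - {"tx": 0,"ty": -0.032,"tz": 0,"roll": 0,"grip": 1}
    - {"tx": 0,"ty": -0.016,"tz": 0,"roll": 0,"grip": 1}
    - {"tx": 0,"ty": 0,"tz": 0,"roll": 0,"grip": 1}

```text
t: 11.57
position: [515.0, -234.1, 143.4]
orientation: [2.056, 2.372, -0.003]
ft_force: [-2.1, -6.2, 1.5]
finger_gap: 0.3
```

>>> arm_command:
  commands:
    - {"tx": -0.012,"ty": 0,"tz": 0,"roll": 0,"grip": 1}
    - {"tx": -0.012,"ty": -0.048,"tz": 0,"roll": 0,"grip": 1}
    - {"tx": -0.01,"ty": -0.048,"tz": 0,"roll": 0,"grip": 1}
    - {"tx": -0.004,"ty": -0.048,"tz": 0,"roll": 0,"grip": 1}
    - {"tx": -0.0008,"ty": -0.048,"tz": 0,"roll": 0,"grip": 1}
    - {"tx": 0,"ty": -0.032,"tz": 0,"roll": 0,"grip": 1}
    - {"tx": 0,"ty": -0.016,"tz": 0,"roll": 0,"grip": 1}
    - {"tx": 0,"ty": 0,"tz": 0,"roll": 0,"grip": 1}

```text
t: 12.23
position: [515.1, -234.1, 143.3]
orientation: [2.056, 2.372, -0.003]
ft_force: [-1.4, -6.3, 1.2]
finger_gap: 0.4
```

>>> arm_command:
  commands:
    - {"tx": -0.03,"ty": 0,"tz": 0,"roll": 0,"grip": 1}
    - {"tx": -0.03,"ty": -0.048,"tz": -0.07,"roll": 0,"grip": 1}
    - {"tx": -0.03,"ty": -0.048,"tz": -0.15,"roll": 0,"grip": 1}
    - {"tx": -0.03,"ty": -0.048,"tz": -0.23,"roll": 0,"grip": 1}
    - {"tx": -0.03,"ty": -0.048,"tz": -0.25,"roll": 0,"grip": 1}

```text
t: 12.65
position: [494.2, -251.7, 274.2]
orientation: [2.052, 2.367, 0.002]
ft_force: [-0.4, -0.5, -0.3]
finger_gap: 0.8
```

```bash
python3 -c "
from h import *
look(6)"
```

```text
t 12.65 pos [ 494.2 -251.7  274.2] rel screw(shaker axes) [-11.  -46.4] yaw_y-.14 deg 0.15 tilt -0.99996 F shaker -0.4 -0.4 -0.3 gap 0.8
line world angle deg 36.9 n 12 len 9.1
```

View pics/t6.png

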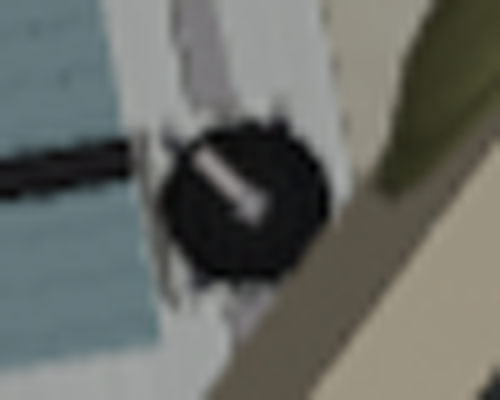

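>>> arm_command:
  commands:
    - {"tx": 0,"ty": 0,"tz": 0.08,"roll": 0,"grip": 1}
    - {"tx": 0,"ty": 0,"tz": 0.16,"roll": 0,"grip": 1}
    - {"tx": 0,"ty": 0,"tz": 0.23,"roll": 0,"grip": 1}
    - {"tx": 0.02,"ty": 0,"tz": 0.249,"roll": 0,"grip": 1}
    - {"tx": 0.028,"ty": 0,"tz": 0.249,"roll": 0,"grip": 1}
    - {"tx": 0.03,"ty": 0.016,"tz": 0.249,"roll": 0,"grip": 1}
    - {"tx": 0.03,"ty": 0.032,"tz": 0.249,"roll": 0,"grip": 1}
    - {"tx": 0.03,"ty": 0.048,"tz": 0.249,"roll": 0,"grip": 1}

```text
t: 13.37
position: [514.4, -234.2, 142.7]
orientation: [2.057, 2.373, -0.004]
ft_force: [-1.1, -8.5, -3.7]
finger_gap: 0.8
```

>>> arm_command:
  commands:
    - {"tx": -0.012,"ty": 0,"tz": 0,"roll": 0,"grip": 1}
    - {"tx": -0.012,"ty": -0.048,"tz": 0,"roll": 0,"grip": 1}
    - {"tx": -0.01,"ty": -0.048,"tz": 0,"roll": 0,"grip": 1}
    - {"tx": -0.004,"ty": -0.048,"tz": 0,"roll": 0,"grip": 1}
    - {"tx": -0.0008,"ty": -0.048,"tz": 0,"roll": 0,"grip": 1}
    - {"tx": 0,"ty": -0.032,"tz": 0,"roll": 0,"grip": 1}
    - {"tx": 0,"ty": -0.016,"tz": 0,"roll": 0,"grip": 1}
    - {"tx": 0,"ty": 0,"tz": 0,"roll": 0,"grip": 1}

```text
t: 14.03
position: [515.0, -234.1, 143.9]
orientation: [2.056, 2.372, -0.003]
ft_force: [-2.0, -7.1, 1.6]
finger_gap: 0.7
```

>>> arm_command:
  commands:
    - {"tx": -0.012,"ty": 0,"tz": 0,"roll": 0,"grip": 1}
    - {"tx": -0.012,"ty": -0.048,"tz": 0,"roll": 0,"grip": 1}
    - {"tx": -0.01,"ty": -0.048,"tz": 0,"roll": 0,"grip": 1}
    - {"tx": -0.004,"ty": -0.048,"tz": 0,"roll": 0,"grip": 1}
    - {"tx": -0.0008,"ty": -0.048,"tz": 0,"roll": 0,"grip": 1}
    - {"tx": 0,"ty": -0.032,"tz": 0,"roll": 0,"grip": 1}
    - {"tx": 0,"ty": -0.018,"tz": 0,"roll": 0,"grip": 1}
    - {"tx": 0,"ty": -0.01,"tz": 0,"roll": 0,"grip": 1}

```text
t: 14.7
position: [510.3, -234.8, 143.8]
orientation: [2.055, 2.372, -0.003]
ft_force: [-1.1, -8.5, 0.2]
finger_gap: 0.3
```

>>> arm_command:
  commands:
    - {"tx": -0.03,"ty": 0,"tz": 0,"roll": 0,"grip": 1}
    - {"tx": -0.03,"ty": -0.038,"tz": -0.07,"roll": 0,"grip": 1}
    - {"tx": -0.03,"ty": -0.038,"tz": -0.15,"roll": 0,"grip": 1}
    - {"tx": -0.03,"ty": -0.038,"tz": -0.23,"roll": 0,"grip": 1}
    - {"tx": -0.03,"ty": -0.038,"tz": -0.25,"roll": 0,"grip": 1}

```text
t: 15.12
position: [494.2, -251.7, 274.7]
orientation: [2.051, 2.367, 0.002]
ft_force: [0.0, 0.0, 0.8]
finger_gap: 0.3
```

```bash
python3 -c "
from h import *
look(7)"
```

```text
t 15.12 pos [ 494.2 -251.7  274.7] rel screw(shaker axes) [-11.  -46.3] yaw_y-.14 deg 0.15 tilt -0.99996 F shaker 0.0 0.0 0.8 gap 0.3
line world angle deg -154.8 n 11 len 10.2
```

View pics/t7.png

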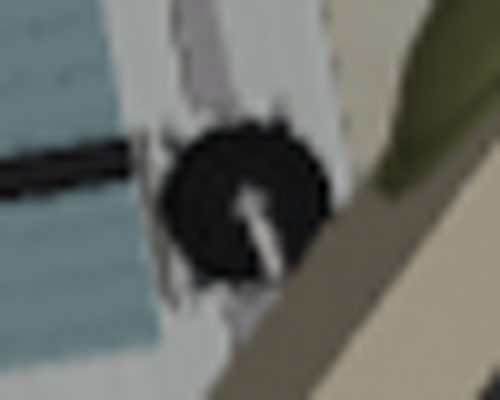

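>>> arm_command:
  commands:
    - {"tx": 0.045,"ty": 0.054,"tz": 0,"roll": 0,"grip": 1}
    - {"tx": 0.092,"ty": 0.109,"tz": 0,"roll": 0,"grip": 1}
    - {"tx": 0.092,"ty": 0.109,"tz": 0,"roll": 0,"grip": 1}
    - {"tx": 0.092,"ty": 0.109,"tz": 0.07,"roll": 0,"grip": 1}
    - {"tx": 0.092,"ty": 0.109,"tz": 0.12,"roll": 0,"grip": 1}
    - {"tx": 0.092,"ty": 0.109,"tz": 0.12,"roll": 0,"grip": 1}

```text
t: 15.67
position: [538.1, -196.5, 202.3]
orientation: [-2.05, -2.366, 0.002]
ft_force: [-0.3, 1.1, -0.9]
finger_gap: 0.6
```

```bash
python3 -c "
from h import *
to((45,0),146)
r=imaging.read_camera('side'); cv2.imwrite('pics/s8.png',cv2.resize(r['pixels'][100:260,200:400],None,fx=4,fy=3.75,interpolation=2))"
```

```text
t 15.67 pos [ 538.1 -196.5  202.3] rel screw(shaker axes) [40.2  2.2] yaw_y-.14 deg 0.16 tilt -0.99994 F shaker -0.2 1.1 -0.9 gap 0.6
shift tool mm [-2.6  5.2 56.3] frac [-0.0053  0.0104  0.1126]
```

View pics/s8.png

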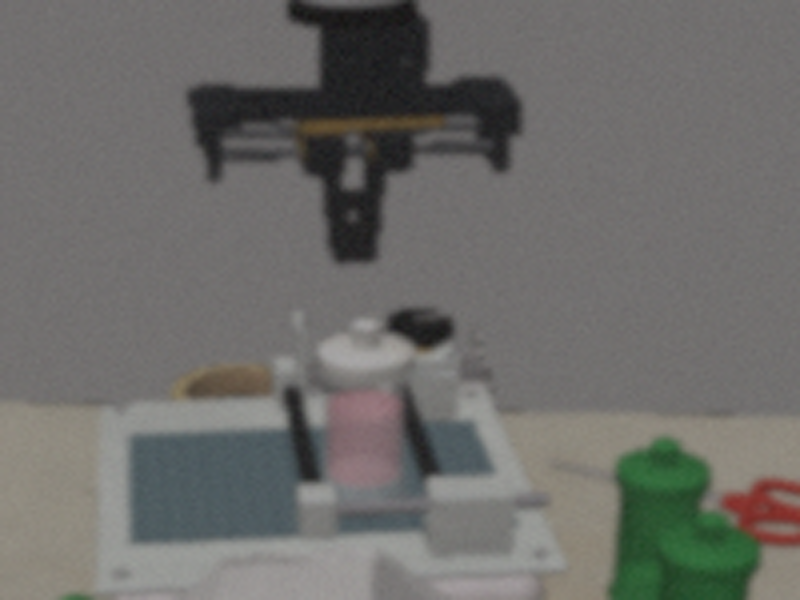

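>>> arm_command:
  commands:
    - {"tx": -0.004,"ty": 0.008,"tz": 0.02,"roll": 0,"grip": 1}
    - {"tx": -0.004,"ty": 0.008,"tz": 0.04,"roll": 0,"grip": 1}
    - {"tx": -0.004,"ty": 0.008,"tz": 0.04,"roll": 0,"grip": 1}

```text
t: 15.97
position: [543.9, -199.5, 186.9]
orientation: [-2.057, -2.372, 0.0]
ft_force: [-0.2, -0.3, -0.8]
finger_gap: 0.3
```

```bash
python3 -c "
from h import *
to((45,0),146)"
```

```text
t 15.97 pos [ 543.9 -199.5  186.9] rel screw(shaker axes) [45.6 -1.6] yaw_y-.14 deg 0.1 tilt -1.0 F shaker -0.3 -0.3 -0.8 gap 0.3
shift tool mm [ 1.5 -0.5 41. ] frac [ 0.003  -0.001   0.0819]
```

>>> arm_command:
  commands:
    - {"tx": 0.002,"ty": 0,"tz": 0.04,"roll": 0,"grip": 1}
    - {"tx": 0.002,"ty": 0,"tz": 0.07,"roll": 0,"grip": 1}
    - {"tx": 0.002,"ty": 0,"tz": 0.082,"roll": 0,"grip": 1}
    - {"tx": 0.002,"ty": 0.005,"tz": 0.082,"roll": 0,"grip": 1}
    - {"tx": 0.002,"ty": 0.01,"tz": 0.082,"roll": 0,"grip": 1}

```text
t: 16.38
position: [549.4, -198.1, 148.2]
orientation: [2.058, 2.372, 0.0]
ft_force: [-0.2, -0.8, -0.2]
finger_gap: 0.7
```

```bash
python3 -c "
from h import *
to((56,0),146)"
```

```text
t 16.38 pos [ 549.4 -198.1  148.2] rel screw(shaker axes) [51.2 -0.9] yaw_y-.14 deg 0.1 tilt -1.0 F shaker -0.3 -0.8 -0.2 gap 0.7
shift tool mm [0.9 4.8 2.2] frac [0.0018 0.0097 0.0044]
```

>>> arm_command:
  commands:
    - {"tx": 0.002,"ty": 0,"tz": 0.006,"roll": 0,"grip": 1}
    - {"tx": 0.002,"ty": 0.006,"tz": 0.006,"roll": 0,"grip": 1}
    - {"tx": 0.002,"ty": 0.012,"tz": 0.006,"roll": 0,"grip": 1}
    - {"tx": 0.002,"ty": 0.018,"tz": 0.006,"roll": 0,"grip": 1}
    - {"tx": 0.002,"ty": 0.024,"tz": 0.006,"roll": 0,"grip": 1}
    - {"tx": 0.002,"ty": 0.03,"tz": 0.006,"roll": 0,"grip": 1}

```text
t: 16.88
position: [563.9, -194.7, 144.7]
orientation: [2.058, 2.373, -0.0]
ft_force: [-3.5, 0.7, 3.1]
finger_gap: 0.3
```

```bash
python3 -c "
from h import *
st()"
```

```text
t 16.88 pos [ 563.9 -194.7  144.7] rel screw(shaker axes) [66.   0.4] yaw_y-.14 deg 0.11 tilt -1.0 F shaker -3.4 1.2 3.1 gap 0.3
```

>>> arm_command:
  commands:
    - {"tx": 0,"ty": 0.008,"tz": 0,"roll": 0,"grip": 1}
    - {"tx": 0,"ty": 0.016,"tz": 0,"roll": 0,"grip": 1}
    - {"tx": 0,"ty": 0.024,"tz": 0,"roll": 0,"grip": 1}
    - {"tx": 0,"ty": 0.032,"tz": 0,"roll": 0,"grip": 1}
    - {"tx": 0,"ty": 0.04,"tz": 0,"roll": 0,"grip": 1}
    - {"tx": 0,"ty": 0.048,"tz": 0,"roll": 0,"grip": 1}

```text
t: 17.38
position: [587.8, -191.3, 144.4]
orientation: [2.058, 2.373, -0.0]
ft_force: [-3.6, 0.1, 3.6]
finger_gap: 0.7
```

```bash
python3 -c "
from h import *
st()"
```

```text
t 17.38 pos [ 587.8 -191.3  144.4] rel screw(shaker axes) [90.1  0.4] yaw_y-.14 deg 0.11 tilt -1.0 F shaker -3.5 0.6 3.6 gap 0.7
```

>>> arm_command:
  commands:
    - {"tx": 0,"ty": 0.006,"tz": 0,"roll": 0,"grip": 1}
    - {"tx": 0,"ty": 0.012,"tz": 0,"roll": 0,"grip": 1}
    - {"tx": 0,"ty": 0.016,"tz": 0,"roll": 0,"grip": 1}
    - {"tx": 0,"ty": 0.02,"tz": 0,"roll": 0,"grip": 1}

```text
t: 17.72
position: [597.2, -189.9, 144.3]
orientation: [-2.058, -2.373, 0.001]
ft_force: [-16.0, -0.5, 8.0]
finger_gap: 0.5
```

```bash
python3 -c "
from h import *
st()"
```

```text
t 17.72 pos [ 597.2 -189.9  144.3] rel screw(shaker axes) [99.6  0.5] yaw_y-.14 deg 0.12 tilt -1.0 F shaker -15.9 1.8 8.0 gap 0.5
```

>>> arm_command:
  commands:
    - {"tx": 0,"ty": 0.002,"tz": 0,"roll": 0,"grip": 1}
    - {"tx": 0,"ty": 0.003,"tz": 0,"roll": 0,"grip": 1}
    - {"tx": 0,"ty": 0.003,"tz": 0,"roll": 0,"grip": 1}

```text
t: 17.97
position: [597.1, -190.0, 144.3]
orientation: [-2.056, -2.37, 0.005]
ft_force: [-15.6, -0.4, 7.2]
finger_gap: 0.3
```

```bash
python3 -c "
from h import *
st()"
```

```text
t 17.97 pos [ 597.1 -190.   144.3] rel screw(shaker axes) [99.6  0.5] yaw_y-.14 deg 0.11 tilt -0.99999 F shaker -15.5 1.8 7.2 gap 0.3
```

>>> arm_command:
  commands:
    - {"tx": 0,"ty": -0.02,"tz": 0,"roll": 0,"grip": 1}
    - {"tx": 0,"ty": -0.035,"tz": 0,"roll": 0,"grip": 1}
    - {"tx": 0,"ty": -0.035,"tz": -0.08,"roll": 0,"grip": 1}
    - {"tx": 0,"ty": -0.035,"tz": -0.16,"roll": 0,"grip": 1}
    - {"tx": 0,"ty": -0.035,"tz": -0.24,"roll": 0,"grip": 1}
    - {"tx": -0.07,"ty": -0.07,"tz": -0.26,"roll": 0,"grip": 1}
    - {"tx": -0.14,"ty": -0.12,"tz": -0.26,"roll": 0,"grip": 1}
    - {"tx": -0.2,"ty": -0.16,"tz": -0.26,"roll": 0,"grip": 1}

```text
t: 18.63
position: [533.2, -301.4, 275.4]
orientation: [2.055, 2.372, 0.0]
ft_force: [1.2, -0.2, -0.3]
finger_gap: 0.6
```

>>> arm_command:
  commands:
    - {"tx": -0.06,"ty": -0.05,"tz": 0,"roll": 0,"grip": 1}
    - {"tx": -0.12,"ty": -0.1,"tz": 0,"roll": 0,"grip": 1}
    - {"tx": -0.12,"ty": -0.1,"tz": 0,"roll": 0,"grip": 1}
    - {"tx": -0.12,"ty": -0.1,"tz": 0,"roll": 0,"grip": 1}

```text
t: 18.97
position: [491.9, -367.9, 274.1]
orientation: [2.062, 2.37, 0.001]
ft_force: [0.3, -0.3, -0.0]
finger_gap: 0.3
```

```bash
python3 -c "
from h import *
look(9)
for n in('top','side'):
    r=imaging.read_camera(n); cv2.imwrite(f'pics/{n}9.png',r['pixels'])
    if n=='top': a=r['pixels'][140:265,225:355]
    else: b=r['pixels'][165:275,210:350]
cv2.imwrite('pics/c9.png',cv2.resize(cv2.hconcat([a[:110],b]),None,fx=2.9,fy=2.9,interpolation=2))
d=cv2.absdiff(cv2.imread('pics/top9.png'),cv2.imread('pics/top0.png'))
"
```

```text
t 18.97 pos [ 491.9 -367.9  274.1] rel screw(shaker axes) [ -29.5 -161. ] yaw_y-.14 deg -0.07 tilt -1.0 F shaker 0.3 -0.4 -0.0 gap 0.3
line world angle deg -154.8 n 11 len 10.2
```

View pics/c9.png

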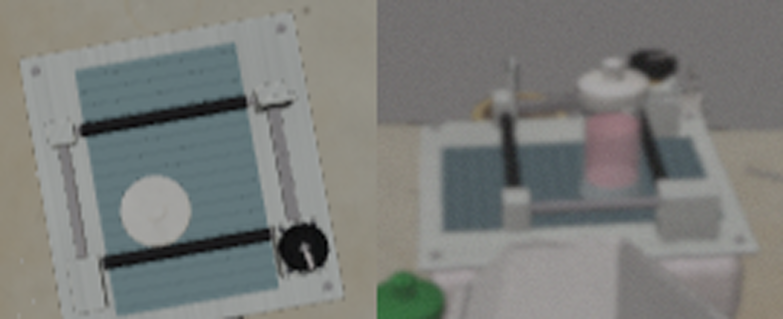

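View pics/top9.png

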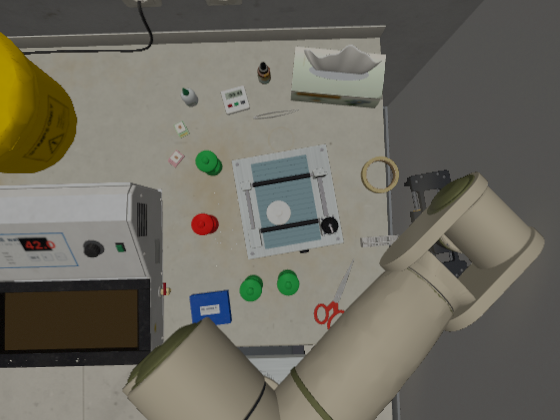

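The clamp bar's right end moved from about (322,195) to (320,175). The jar is still at (278,213) and the index line has not moved. The other bench items look where they were, so I'm handing in.

```bash
python3 -c "
from h import *
print(ctrl.hand_in())"
```

```text
the job is handed in; nothing more can be done
None
```

I turned the lock screw two full turns counter-clockwise, then pushed the clamp bar to its stop, and handed the job in at about 19 s. The closed fingertips turned the screw in about 12 short strokes along its rim, without pinching it.

- **Screw turns:** The index line read -154.8° at the end against -156.1° at the start, after two counted revolutions, so the total is about 721°. I checked the line in the pictures along the way (about 48°, 218°, 392° and 553–563°). The 553–563° check was the least certain: the script gave 553°, while reading the picture by eye gave about 563°.
- **Pressing force:** It was mostly 4–9 N on the rim. Two readings just after touching were higher, 13.6 N and 21 N. Both are above the suggested 3–10 N but under the 30 N limit. Forces were only read at the end of each move, so a brief higher peak would not have shown.
- **Clamp bar:** It slid with about 3.5 N of resistance until it stopped firmly at about 16 N. Pushing 1.5 mm further did not move it. The top picture shows it roughly 45 mm along.
- **Other things:** The jar is still at the same pixel, (278,213). The things on the bench look unmoved in the final top view, though the arm partly covers the scissors. The gripper was clear of everything at hand-in.

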